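# Index the star wheel and swing in the height gauge

## Task

Push the arms of the star wheel round with a fingertip until the broad jar with the flat screw lid stands in the check position in line with the fixed pointer; then push the gauge arm with a fingertip until it rests against its stop with its plate over the jar. Turn the wheel and the gauge only by their arms: do not touch, lift or tip the three containers in the nests, and leave the loose caps, tubes and the collar on the table where they stand.

Things in the scene. Friction and masses are not known exactly. Their poses are not given: they have to be found in the camera images.
- jar: the jar: plain white, the broadest of the three containers, straight-sided, with a flat screw lid 44 mm in diameter (41 at the body), 44 mm tall, about 50 g; it stands loose (1.5 mm of play) in one of the wheel's nests. Origin at the centre of its underside, 32 mm above the table; top at 76 mm.
- vial: slim white bottle, 24 mm in diameter on a round foot 43 mm across and 8 mm thick, 40 mm tall overall, standing loose in another nest. Origin at the centre of its underside.
- cone: white conical nozzle cap, 34 mm wide on a round foot 43 mm across and 8 mm thick, 36 mm tall overall, standing loose in another nest. Origin at the centre of its underside.
- hub (a point): point on the star wheel's upright axis, 44 mm above the table. The aluminium wheel turns about it either way, over a full turn, with light damped friction (2 to 4 N at an arm; push it smoothly, not in jerks), and stays where it is left. Its hub is 52 mm in diameter, with a small stud on top to 52 mm above the table.
- wheel: the star wheel; origin on its axis at table height, turns with it. Four straight arms 90 degrees apart (along its +x, +y, -x, -y), 12 mm wide, sides 24 to 40 mm above the table, free from 30 to 90 mm from the axis. Each arm ends in a round nest centred 120 mm from the axis, 57 mm across, 24 to 42 mm above the table; inner floor at 32 mm, inner diameter 47 mm.
- station: the fixed frame; origin on the wheel's axis at table height, +x towards the gauge's post. Under the wheel lie a steel strip 60 mm wide and 4 mm thick, from 60 mm behind the axis to 250 mm in front, and a round foot 76 mm across (top at 10 mm) under the hub.
- empty_nest (a point): centre of the inner floor of the one nest that is empty (on the wheel's own +x arm); it turns with the wheel. The three containers stand in the other nests, in an order that varies.
- check (a point): the check position: fixed point 120 mm from the wheel's axis, on the line from the axis to the gauge's post, 32 mm above the table, where the jar's underside must come. A small fixed pointer block 12 mm wide and 30 mm high (pin to 39 mm) stands just outside the nests, 153 to 195 mm from the axis, and points along this line at the hub.
- gauge_pivot (a point): on the upright axis of the gauge arm, 210 mm from the wheel's axis beyond the check position, 92 mm above the table. The steel post below it is 20 mm in diameter, the arm's boss 28 mm, topped by a stud to 109 mm above the table.
- gauge_tip (a point): end of the gauge arm, 90 mm from the pivot, 92 mm above the table. The aluminium arm is a straight bar from pivot to tip, 12 mm wide, its sides from 82 to 102 mm above the table, with a round plate 32 mm across under the tip (underside at 82 mm, so it passes 6 mm over the jar).
- gauge (a joint): angle of the gauge arm, rad: 0 parked, lying crosswise outside the wheel; it grows counter-clockwise from above up to 1.3, a hard stop, where the arm points from the post to the hub and its plate stands over the check position. Light friction (under 2 N at 50 mm from the pivot), no spring; it stays where it is left. It starts between 0 and 0.25.
- cap_a: bystander, leave alone: blue cap, 42 mm wide, 24 mm tall, near the wheel. Origin at the centre of its underside.
- cap_b: bystander, leave alone: copper-coloured cap, 34 mm wide, 20 mm tall, near the wheel. Origin at the centre of its underside.
- cap_c: bystander, leave alone: green cap, 48 mm wide, 22 mm tall, on the parked gauge arm's side of the wheel. Origin at the centre of its underside.
- tube_a: bystander, leave alone: standing white bottle, 38 mm wide, 115 mm tall, to the right. Origin at the centre of its underside.
- collar: bystander, leave alone: steel ring, 52 mm across, 18 mm tall, to the right. Origin at the centre of its underside.
- cap_d: bystander, leave alone: red cap, 60 mm wide, 26 mm tall, to the left. Origin at the centre of its underside.
- tube_b: bystander, leave alone: standing white bottle with a copper cap, 32 mm wide, 95 mm tall, to the left. Origin at the centre of its underside.
Not all that is in view belongs to the job. Leave any green look-alike of the vial alone. Leave any turquoise look-alike of the jar alone.

How it is judged:
By the outcome, as a careful person would: the job done as asked, in the order asked, and still so for the second after the job is handed in, with the robot touching nothing.
It also fails if it takes over 64 s, if anything falls off the work surface, if the arm or the gripper's body presses on something with over 40 N, if the wrist force passes 120 N, or if a joint passes its speed limit or range.

## Robot

A 6-joint arm with a two-finger parallel gripper is mounted at the origin on the work surface. World frame = base frame: x ahead of the robot, y to its left, z up, the work surface at z = 0. Lengths are in m, angles in rad, forces in N, time in s.
With the tool pointing down it reaches from about 0.25 to 0.8 m from the base axis. Payload 3.9 kg.
Tool frame: the origin (TCP) lies midway between the tips of the shut fingers; the grasp point (between the pads) lies 19 mm behind it; z points along the fingers, y is the line along which they close (so a half turn about z gives the same grasp; the last joint's range is limited). The gripper opens to 85 mm and grips with 20 to 120 N. Pads are 22 mm wide; open, the fingers measure 114 mm over their backs; the gripper's body (76 mm by 85 mm) begins 54 mm behind the grasp point. The pads swing forward as they close: fully open they stand 13 mm farther back than shut.
Start: joints at [-1.328, 0.26, -0.138, 1.173, 0, 1.571], TCP at [0.126, -0.51, 0.231] pointing down, gripper open.
Joint ranges: [-2.78, 2.78], [-0.83, 1.72], [-1.28, 1.37], [-1.9, 2.12], [-1.57, 1.48], [-3.14, 3.14]. Speed limits (rad/s): [2.57, 2.57, 3.14, 3.14, 3.14, 3.14].

## Interface

Orientations are given as a rotation vector (axis times angle).
In Python, from workcell import arm, effector, vision, hand_in gives the robot as it stands. Calls block until the motion is done:
- arm.move_ptp(position, orientation): joint-space move of the TCP to a pose.
- arm.move_l(position, orientation=None, speed=0.15, guard=None): straight line of the TCP; orientation=None keeps the orientation; speed is the mean speed in m/s. With guard (N) it stops when the force on the tool has changed by that much, and returns True; else False.
- arm.move_j(angles): joint-space move.
- effector.grip(opening, grip_force=None): opening from 0.0 (shut) to 1.0 (fully open); grip_force is the grip in N (None keeps the last); returns when the fingers have stopped.
- arm.dwell(seconds).
- arm.inverse_kinematics(position, orientation): joint angles nearest the present ones, or None.
- arm.get_state(): the state.
- vision.camera(name): name is "scene" or "top" or "wrist"; returns (picture, depth): 384x512x3 uint8, red, green, blue; 384x512 float32, m along the optical axis (not along the pixel's ray), 0 where there is no reading.
- vision.camera_info(name): a dict with "fovy" (degrees; the focal length in pixels is half the picture's height over the tangent of half this angle, whatever the lens; pixels are square), "cx", "cy" (the principal point, pixels), "R" (3x3) and "t" (3): a world point X has camera coordinates R X + t. Camera axes: x right, y down, z forward; pixel columns grow to the right and rows downward; lengths in m; the calibration is good to about 2 mm. The wrist camera is an equidistant fisheye: a pixel r from the principal point sees the ray r / f radians off the axis. A picture is of the moment at which its call begins: read the wrist's pose just before it. camera_info takes no time and is no camera call; for the wrist camera it gives the pose at the moment of the call.
A pose or a line that the arm cannot do raises arm.PlanningError and nothing moves.
- hand_in(): hands the job in; it is judged then, once.
The state is a dict: "time": time; "q": joint angles; "qvel": joint speeds; "joint_torque": joint torques, N m; "tcp_pos": TCP position; "tcp_rot": TCP orientation; "ft_force": force on the tool from outside, world axes, zero at the start; "wrist_torque": the same for the moment, N m; "grip_width": opening from 0.0 (shut) to 1.0 (fully open); "gripper_force": force on a finger pad.
Only numpy, scipy, OpenCV 4.12 (cv2) and the standard library are available. Lean on these libraries where they do the work, as an engineer would, in place of code of your own. Each camera call takes 0.05 s, during which the arm holds its last target. There are 200 camera calls.

## Working session

There is one attempt and no reset: what is moved stays moved. The work goes in short steps, each a Python script; the robot and the scene stay as the last script left them, time stands still between calls to the robot, and variables do not carry over. Pictures are saved under pics/ and viewed, at most 10 in all, crops included, and the job is handed in when it is done.

```bash
mkdir -p pics; ls
python3 - <<'E'
from workcell import arm, effector, vision
import cv2, numpy as np
for n in("scene","top"):
    p,d=vision.camera(n); cv2.imwrite(f"pics/{n}0.png",cv2.resize(p[:,:,::-1],(800,600),interpolation=cv2.INTER_CUBIC)); np.savez(f"{n}0.npz",p=p,d=d)
    i=vision.camera_info(n); print(n,i)
s=arm.get_state(); print(s["time"],s["tcp_rot"],s["tcp_pos"])
E
```

```text
pics
scene {'fovy': 57.17281974449462, 'cx': 255.01245585914603, 'cy': 189.4402425538597, 'R': array([[ 0.7720605 ,  0.63525588,  0.01930151],
       [ 0.37256445, -0.4277755 , -0.82353133],
       [-0.5148964 ,  0.64300707, -0.56694233]]), 't': array([-0.46827163, -0.16023352,  1.30827088])}
top {'fovy': 44.486260396772224, 'cx': 252.86462045279032, 'cy': 188.42771986934346, 'R': array([[-0.02376109, -0.99969796, -0.0062765 ],
       [-0.98558704,  0.02447664, -0.16738901],
       [ 0.16749208,  0.00220869, -0.98587095]]), 't': array([0.01966526, 0.57769597, 1.2656464 ])}
0.1 [-3.11669979e+00 -3.80280976e-01  3.39558021e-04] [ 0.12607961 -0.50898834  0.23054214]
```

View pics/scene0.png

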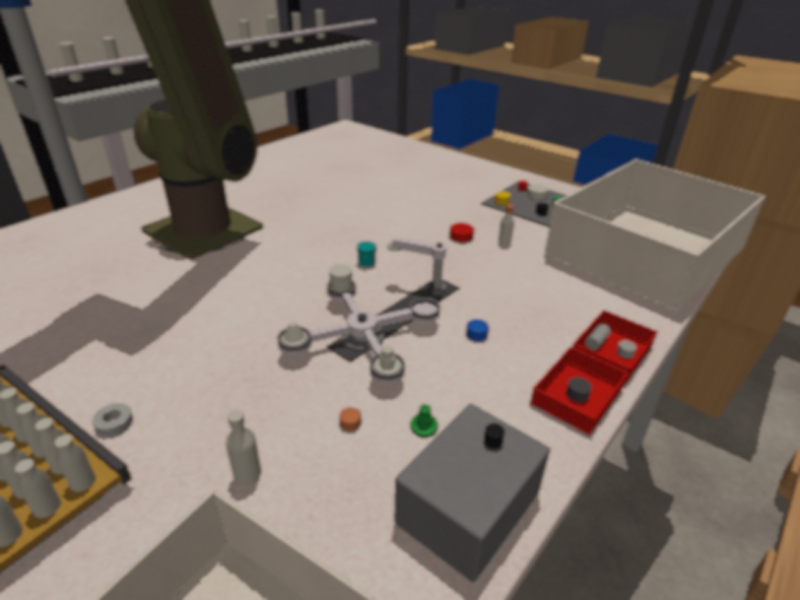

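View pics/top0.png

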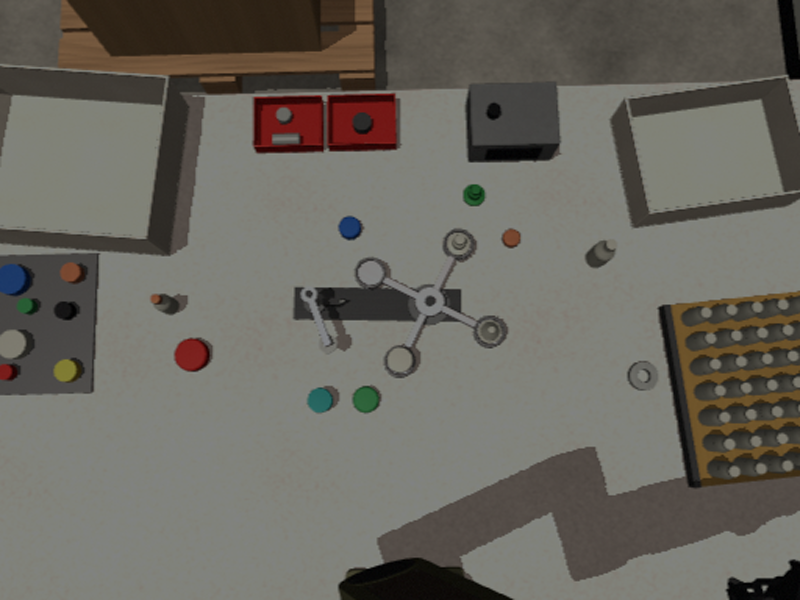

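Top view: hub at about (430,300), empty nest (371,272), slim vial (459,243), cone (488,331), jar (400,360), gauge post (309,295) with its arm towards (328,343), in 800x600 pixels. I will enlarge it to measure.

Run:
```python
import cv2, numpy as np
p=np.load("top0.npz")["p"]
c=p[140:250,180:328]
cv2.imwrite("pics/topcrop.png",np.clip(cv2.resize(c[:,:,::-1],None,fx=5.4,fy=5.4,interpolation=cv2.INTER_CUBIC)*1.3,0,255).astype(np.uint8))
```

```text
(no output)
```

View pics/topcrop.png

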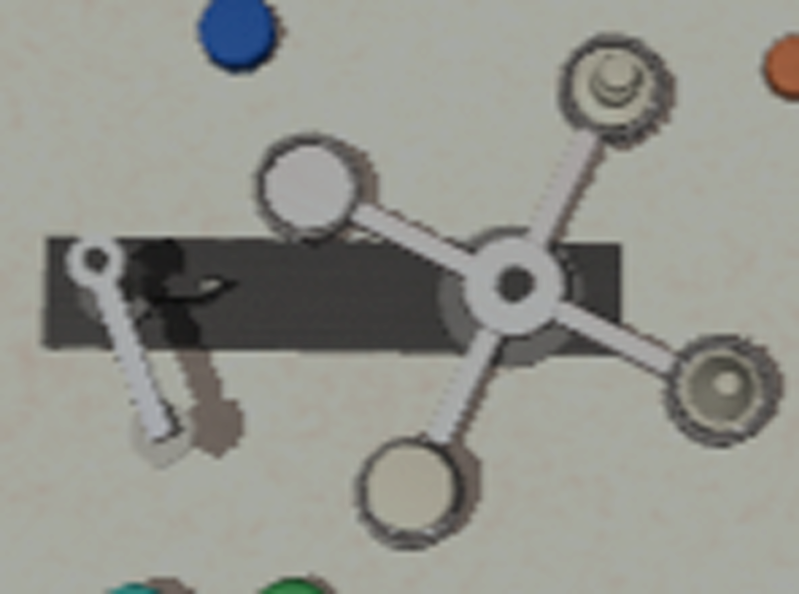

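The crop shows hub stud (516,284), empty nest floor (310,187), jar nest rim (411,492), vial nest (610,90), cone nest (720,391), gauge stud (96,261), gauge plate (160,437) and the pointer's pin tip at about (236,283).

```bash
cat > h.py <<'E'
import numpy as np
from workcell import arm, effector, vision, hand_in
from scipy.spatial.transform import Rotation as R
def back(u,v,z,name="top"):
    i=vision.camera_info(name); f=192/np.tan(np.radians(i["fovy"])/2)
    r=i["R"].T@np.array([(u-i["cx"])/f,(v-i["cy"])/f,1]); c=-i["R"].T@i["t"]
    return c+r*(z-c[2])/r[2]
def ori(a): # tool down, tool y axis along world angle a
    y=np.array([np.cos(a),np.sin(a),0]); z=np.array([0,0,-1.]); 
    return R.from_matrix(np.c_[np.cross(y,z),y,z]).as_rotvec()
def pol(c,r,a,z): return [c[0]+r*np.cos(a),c[1]+r*np.sin(a),z]
E
python3 - <<'E'
from h import *
c=lambda u,v,z:back(180+(u+.5)/5.4-.5,140+(v+.5)/5.4-.5,z)
H=c(516,284,.052);P=c(96,261,.109)
print("hub",H,"piv",P,np.linalg.norm((P-H)[:2]),np.degrees(np.arctan2(*(P-H)[1::-1])))
for n,a,ref in(("empty",c(309,187,.042),H),("jar",c(411,492,.042),H),("vial",c(610,90,.042),H),("cone",c(721,391,.042),H),("pin",c(236,283,.039),H),("plate",c(161,437,.082),P)):
    d=(a-ref)[:2]; print(n,a,np.linalg.norm(d),np.degrees(np.arctan2(d[1],d[0])))
D=np.load("top0.npz")["d"]; print(D[int(140+284/5.4),int(180+550/5.4)])
i=vision.camera_info("top"); print((i["R"]@(H-[0,0,.008])+i["t"])[2])
E
```

```text
hub [ 0.56528642 -0.05623889  0.052     ] piv [0.5728094  0.15370235 0.109     ] 0.21007598312977518 87.94775623684363
empty [0.62103671 0.05007321 0.042     ] 0.1200431418035675 62.32738926848137
jar [0.46012893 0.00059912 0.042     ] 0.11953516914115814 151.60861754213207
vial [ 0.66917963 -0.10948934  0.042     ] 0.11674506479245095 -27.13740316017601
cone [ 0.50833195 -0.16071071  0.042     ] 0.11898812920261571 -118.59770938319063
pin [0.5715206  0.08920045 0.039     ] 0.14557288930334936 87.54554868720464
plate [0.48746467 0.12486189 0.082     ] 0.0900860452908823 -161.32839300976107
1.3180794
1.3168248582740834
```

Sizes match (210, 120 and 90 mm). The jar is at 152° and the station line at 87.9°, so the wheel must turn 64.1° clockwise. I'll push the cone's arm, which is on the side away from the gauge, and stop 4° short at first.

Run:
```python
from h import *
import cv2
H=np.array([.5653,-.0562]); rad=np.radians
def P(armdeg,r,off,z):
    a=rad(armdeg); return [H[0]+r*np.cos(a)-off*np.sin(a),H[1]+r*np.sin(a)+off*np.cos(a),z], ori(a+np.pi)
effector.grip(0.0)
a0=-118; a1=a0-60.1
p,o=P(a0,.072,.036,.20); print(arm.inverse_kinematics(p,o)); print(arm.inverse_kinematics(*P(a1,.072,.017,.03)))
arm.move_ptp(p,o)
arm.move_l(P(a0,.072,.036,.03)[0],speed=.12)
print("hit",arm.move_l(P(a0,.072,.018,.03)[0],speed=.03,guard=6), arm.get_state()["ft_force"])
print("hit",arm.move_l(*P(a1,.072,.017,.03),speed=.04,guard=20))
s=arm.get_state(); print(s["time"],s["tcp_pos"],s["ft_force"])
q,_=vision.camera("top")
cv2.imwrite("pics/t1.png",np.clip(cv2.resize(q[140:250,180:328,::-1],None,fx=5.4,fy=5.4,interpolation=cv2.INTER_CUBIC)*1.3,0,255).astype(np.uint8))
```

```text
[-0.23803624  0.36746356 -0.06375104  1.13958173  0.          0.25065596]
[-1.51843671e-01  3.94476311e-01 -5.26472390e-01  6.49847626e-01
  4.44089210e-16  1.38579140e+00]
hit False [-0.60086854  0.64850566  0.25063171]
hit False
7.275 [ 0.49394545 -0.07572562  0.0300272 ] [ 0.46982179 -1.53576583  2.33644748]
```

View pics/t1.png

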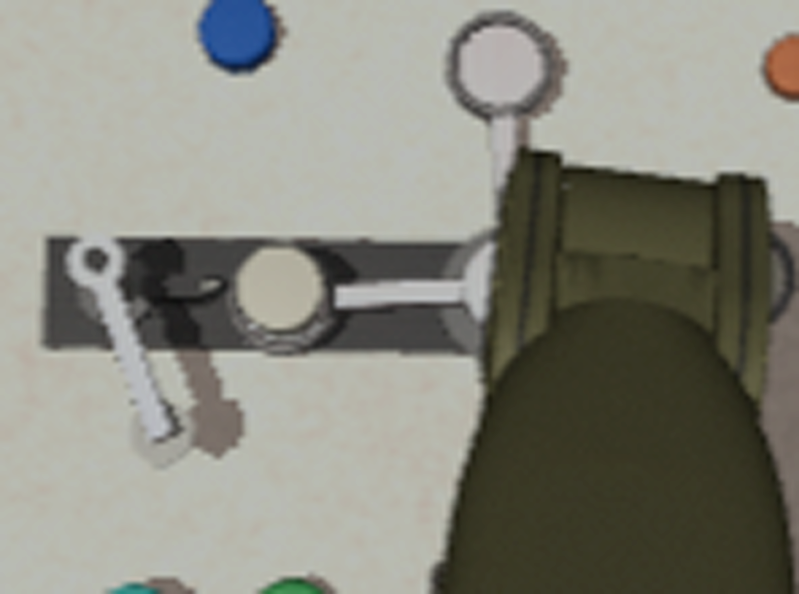

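The jar, with its lid at about (280,288), is almost at the pointer. The empty nest rim is centred at about (502,67). I'll compute the angles.

Run:
```python
from h import *
c=lambda u,v,z:back(180+(u+.5)/5.4-.5,140+(v+.5)/5.4-.5,z)
H=c(516,284,.052)
for n,a in(("empty",c(502,67,.042)),("jarlid",c(280,288,.076)),("armEnd",c(335,296,.040)),("armEndTop",c(507,118,.040))):
    d=(a-H)[:2]; print(n,np.linalg.norm(d),np.degrees(np.arctan2(d[1],d[0])))
```

```text
empty 0.11783316589966639 1.581532792286349
jarlid 0.12075247900948641 91.39579650286971
armEnd 0.0939087396472266 91.26173747082625
armEndTop 0.09062007639772117 0.8747494828388002
```

Run:
```python
from h import *
import cv2
H=np.array([.5653,-.0562]); rad=np.radians
def P(armdeg,r,off,z):
    a=rad(armdeg); return [H[0]+r*np.cos(a)-off*np.sin(a),H[1]+r*np.sin(a)+off*np.cos(a),z], ori(a+np.pi)
a=-181.4
print(arm.move_l(*P(a,.072,.017,.03),speed=.01,guard=20))
arm.dwell(.2)
arm.move_l(P(a,.072,.036,.03)[0],speed=.05)
arm.move_l(P(a,.072,.036,.16)[0],speed=.15)
p=[.36,.05,.2]; arm.move_l(p,speed=.2)
s=arm.get_state(); print(s["time"],s["ft_force"])
q,_=vision.camera("top"); np.savez("t2.npz",p=q)
cv2.imwrite("pics/t2.png",np.clip(cv2.resize(q[140:250,180:328,::-1],None,fx=5.4,fy=5.4,interpolation=cv2.INTER_CUBIC)*1.3,0,255).astype(np.uint8))
```

```text
False
10.7833 [ 0.13946186 -0.5575251   0.5716994 ]
```

View pics/t2.png

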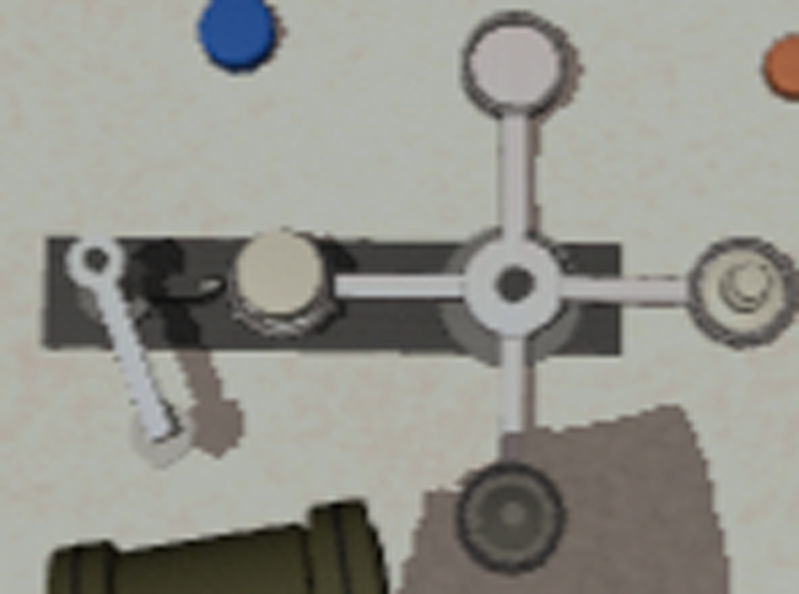

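The jar lid at (280,272) is now in line with the pointer. The other nests are at (515,65), (742,292) and (511,517).

Run:
```python
from h import *
c=lambda u,v,z:back(180+(u+.5)/5.4-.5,140+(v+.5)/5.4-.5,z)
H=c(515.5,284,.052)
ang=lambda a,b:np.degrees(np.arctan2(*(b-a)[1::-1]))
e,v,k=c(515,65,.042),c(742,292,.042),c(511.5,517,.042)
print("wheel: from cone-empty",ang(k,e)+90,"hub-e",ang(H,e)+90,"vial-hub",ang(v,H),"jarlid",ang(H,c(280,272,.076)),"arm",ang(c(685,291,.04),c(337,286,.04)))
print("station: pivot",ang(H,c(96,261,.109)),"strip top",ang(c(620,243,.004),c(45,238,.004)),"bottom",ang(c(620,355,.004),c(45,348,.004)))
```

```text
wheel: from cone-empty 87.75570356284749 hub-e 88.11808216902898 vial-hub 87.32077215166596 jarlid 87.49062612548218 arm 87.74713025089731
station: pivot 87.94697815240686 strip top 88.06797011246238 bottom 87.88695651930254
```

The wheel is at 87.7° and the station line at 87.95°, about 0.5 mm off at the nest. Now the gauge arm.

Run:
```python
from h import *
import cv2
G=np.array([.5728,.1537]); rad=np.radians
def P(armdeg,r,off,z):
    a=rad(armdeg); return [G[0]+r*np.cos(a)-off*np.sin(a),G[1]+r*np.sin(a)+off*np.cos(a),z], ori(a+np.pi)
a0=-161.3; f=lambda: np.round(arm.get_state()["ft_force"],2)
arm.move_ptp(*P(a0,.052,-.040,.2))
arm.move_l(P(a0,.052,-.040,.09)[0],speed=.12)
print(arm.move_l(P(a0,.052,-.018,.09)[0],speed=.03,guard=8),f())
print(arm.move_l(*P(-96,.052,-.017,.09),speed=.04,guard=15),f())
hit=arm.move_l(*P(-87.5,.052,-.017,.09),speed=.012,guard=6); s=arm.get_state()
d=s["tcp_pos"][:2]-G; a=np.arctan2(d[1],d[0]); print(hit,f(),s["tcp_pos"],"arm deg",np.degrees(a+np.arcsin(.017/np.linalg.norm(d))))
arm.dwell(.2)
arm.move_l(P(-93,.052,-.045,.09)[0],speed=.04)
arm.move_l(P(-93,.052,-.045,.2)[0],speed=.12)
arm.move_l([.36,-.02,.22],speed=.2)
print(arm.get_state()["time"],f())
q,_=vision.camera("top"); 
cv2.imwrite("pics/t3.png",np.clip(cv2.resize(q[140:250,180:328,::-1],None,fx=5.4,fy=5.4,interpolation=cv2.INTER_CUBIC)*1.3,0,255).astype(np.uint8))
q,_=vision.camera("scene"); 
cv2.imwrite("pics/s3.png",cv2.resize(q[120:290,150:350,::-1],None,fx=3.5,fy=3.5,interpolation=cv2.INTER_CUBIC))
```

```text
False [ 1.2   0.1  -0.29]
False [-1.19  0.2  -0.38]
True [ 1.29  0.39 -0.96] [0.55463022 0.10112873 0.08918282] arm deg -91.27014069738107
19.15 [ 0.05 -0.45  0.33]
```

View pics/t3.png

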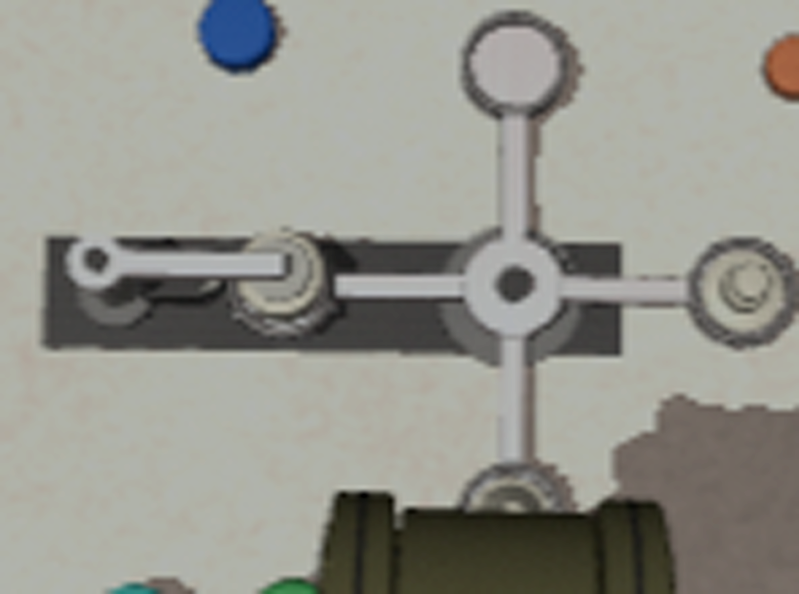

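View pics/s3.png

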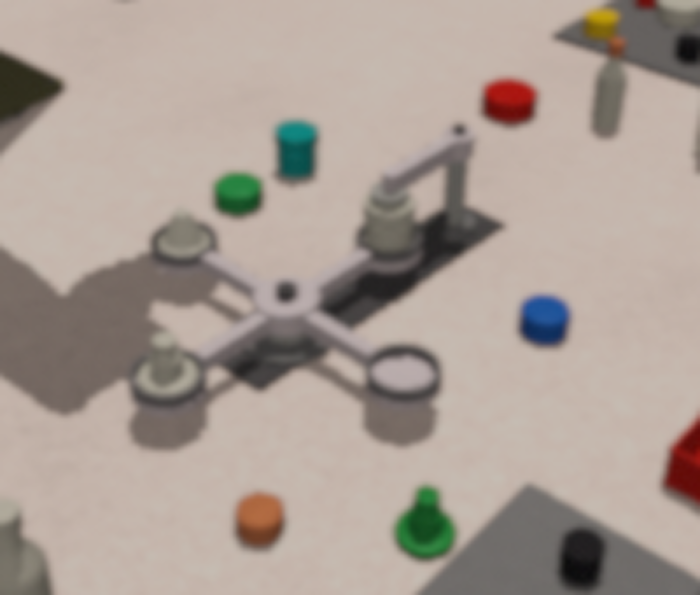

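The gauge plate is over the jar and nothing else has moved. One check of the arm's angle in the picture (boss (96,261), tip (287,265)), then hand in.

Run:
```python
from h import *
c=lambda u,v,z:back(180+(u+.5)/5.4-.5,140+(v+.5)/5.4-.5,z)
P=c(96,261,.109)
for v in(264,265,266):
    d=(c(287,v,.102)-P)[:2]; print(np.linalg.norm(d),np.degrees(np.arctan2(d[1],d[0])))
# edges of the bar, left and right part
m=lambda u,a,b:c(u,(a+b)/2,.102)
d=m(275,254,277)-m(135,251,276); print(np.degrees(np.arctan2(d[1],d[0])))
```

```text
0.09420367588276406 -91.61601775238915
0.09421088583237881 -91.92274825862789
0.0942207938526683 -92.22938195415965
-92.2520530825726
```

The gauge arm is at -92.0°, and its stop should be at -92.05°, so it rests on the stop.

```bash
python3 -c "
from h import *
print(hand_in())"
```

```text
the job is handed in; nothing more can be done
None
```

The jar stands at the check position, about 0.25° (0.5 mm) off the pointer line, and the gauge arm rests against its stop with its plate over the jar. The job is handed in at about 19 s of robot time.

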